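# Press a separated pair of plywood boat hulls with a spring gauge

### The arm

A 6-joint arm with a two-finger parallel gripper is mounted at the origin on the work surface. World frame = base frame: x ahead of the robot, y to its left, z up, the work surface at z = 0. Lengths are in m, angles in rad, forces in N, time in s.
With the tool pointing down it reaches from about 0.35 to 0.975 m from the base axis. Payload 4.9 kg.
Tool frame: the origin (TCP) lies at the very end of the fingers, on their centre line; the grasp point (between the pads) lies ctrl.grip_point_offset behind it (ctrl.grip_point_offset is the distance from the TCP to the grasp point, in m); z points along the fingers, y is the direction in which the jaws open and shut (so a half turn about z gives the same grasp; the last joint's range is limited). The gripper opens to 85 mm and grips with 20 to 120 N. Pads are 22 mm wide; open, the fingers measure 114 mm over their backs; the gripper's body (76 mm by 85 mm) begins 54 mm behind the grasp point. The pads swing forward as they close: fully open they stand 13 mm farther back than shut.
Start: joints at [1.117, 0.053, 1.613, -0, 1.476, -0.119], TCP at [0.205, 0.59, 0.231] pointing down, gripper open.
Joint ranges: [-3.01, 3.01], [-1.01, 2.22], [0.06, 2.58], [-1.02, 4.17], [0.09, 2.62], [-3.14, 3.14]. Speed limits (rad/s): [2.57, 2.57, 3.14, 3.14, 3.14, 3.14].

### API

Orientations are given as a rotation vector (axis times angle).
In Python, from station import ctrl gives the robot as it stands. The module is installed in compiled form; this text tells all that it offers.
- The arm moves only by the shell command python3 -m creep 'ROWS' [FORCE]. ROWS is JSON, a list of rows, each a list of 5 numbers: the closure in counts, from 0 (fully open) to 255 (shut), then the shift along the tool's x, y, z in mm, then the turn about the tool's z in rad. A call has 1 to 12 rows; each row is the pose to reach, as a shift and turn from the pose commanded when the call began, along the tool's axes at that moment; what a row does not reach only later rows make up. A row lasts 1/12 s, in which the tool goes at most 41.7 mm and 7.16 degrees, less where a joint would pass 70% of its speed; a pose out of reach is approached as far as the arm can. A call with a gripper value outside its range is refused whole. The fingers move at their own pace and stop on an object; FORCE is the grip in N (left out, the last holds). Time passes only in rows, so rows that repeat a pose let the fingers close. It gives the time, the measured TCP pose, the force and the opening at its end, in the units of the state.
- ctrl.get_obs(): the state, without advancing time (a new reading comes with each control period).
- ctrl.get_image(name): name is "scene" or "top" or "wrist"; returns the picture (420x560x3 uint8, red, green, blue); there is no depth.
- ctrl.calibration(name): a dict with "fx", "fy", "cx", "cy" (pixels), "k1" (the pictures are not rectified: a ray, as slopes to the right and down, at radius r is drawn at 1 + k1 r^2 times it, then the intrinsics apply), "R" (3x3) and "t" (3): a world point X has camera coordinates R X + t. Camera axes: x right, y down, z forward; pixel columns grow to the right and rows downward; lengths in m; the calibration is good to about 2 mm. A picture is of the moment at which its call begins: read the wrist's pose just before it. calibration takes no time and is no camera call; for the wrist camera it gives the pose at the moment of the call.
- ctrl.finish_job(): hands the job in, once; it reports no verdict.
Trained networks look in the newest picture that a camera, given by its name, has taken for a name from the list of things; names that differ only in an ending like _2 or _b are one class to them, and where a whole thing is asked for, a point or a joint stands for the part that bears it (a point fixed in the world has none). Each returns a list of dicts, best first, with "conf" (0 to 1); they miss things now and then, are a little off and sometimes report something else, mostly with a low value. They report only what shows in the picture. A call takes as long as a camera call. They do not tell look-alikes from the thing itself.
- ctrl.boxes_of(camera, label): "rect" ([left, top, width, height] in pixels, round what is visible of it).
- ctrl.outline_of(camera, label): "mask" (420x560 bool, what is visible of it) and "rect" ([left, top, width, height] in pixels, round what is visible of it).
The state is a dict: "t": time; "q": joint angles; "dq": joint speeds; "effort": joint torques, N m; "tool_pos": TCP position; "tool_rot": TCP orientation; "contact_force": force on the tool from outside, world axes, zero at the start; "wrist_torque": the same for the moment, N m; "opening": finger opening in m.
Only numpy, scipy, OpenCV 4.12 (cv2) and the standard library are available. Lean on these libraries where they do the work, as an engineer would, in place of code of your own. Each camera call takes 0.05 s, during which the arm holds its last target. There are 200 camera calls.

### The job

Lay the blue separator sheet centred and lengthways on the plywood boat hull that sits on the jig, then stack the loose hull on the sheet, red dot up and bow over bow, lined up with the hull below; set both down rather than dropping them. Then take the yellow spring gauge from its stand and, holding it upright with its plunger tip on the red dot, press gently until the plunger is about half way in (the rim of the steel nose lies in the plunger's green band). Finish while still holding it pressed like that, and leave the glue bottle, jar and offcut where they are.

Things in the scene. Friction and masses are not known exactly. Their poses are not given: they have to be found in the camera images.
- jig: fixed jig: grey board 170 x 100 x 8 mm, on it an aluminium block 80 x 34 x 18, on that the fixed lower hull, plywood with dark edges, 120 long x 52 wide x 12 thick, its top 38 mm above the table, overhanging the block by 9 mm on each long side. Origin: centre of the board's underside, below the middle of the hull's length. x points to the pointed bow, z up
- lower_bow (a point): bow point of the lower hull, on its top face (60 mm along jig +x, 38 mm up)
- lower_stern (a point): middle of the square stern edge of the lower hull, on its top face (60 mm along jig -x, 38 mm up)
- rack_a: fixed rack under the blue sheet at the start: cork plate 130 x 100 x 4 mm with two wooden battens (14 mm wide in x, 100 long in y, centred 42 mm either side of the middle), tops 24 mm above the table. Origin: centre of the underside, z up. Between the battens (70 mm clear) fingers have room below the sheet down to the cork
- rack_b: fixed rack under the loose hull at the start, same as rack_a
- sheet: stiff blue plastic separator sheet, 134 (x) x 62 (y) x 5 mm (z), about 50 g, lying on the battens of rack_a. Origin: centre of its underside, z up. Either end may face the bow
- hull: loose plywood hull with dark edges, 120 long (x) x 52 wide (y) x 12 mm thick, about 60 g, lying on rack_b. Origin: centre of its underside at the middle of its length. x points to the pointed bow, z up, red dot on the upper face. Long sides are straight and parallel from the stern (x = -60 mm) to x = +34 mm
- hull_bow (a point): bow point of the loose hull, on its underside (60 mm along hull +x)
- hull_stern (a point): middle of the stern edge of the loose hull, on its underside (60 mm along hull -x)
- spot (a point): centre of the red dot (16 mm across) on the loose hull's upper face, 25 mm from the middle towards the stern; 55 mm above the table once stacked
- stand: fixed grey block 70 x 70 x 55 mm with an upright through hole 27 mm wide at its centre, in which the gauge stands. Origin: centre of its underside
- gauge: spring gauge, 175 g, upright in the stand. Origin: centre of the underside of its round flange (44 mm across, 6 thick) that rests on the stand's top. z up. Above: yellow grip 30 x 30 mm (sides along x, y) from 6 to 64 mm above origin, black button to 68. Below: steel nose 24 mm across, 25 long; then plunger 10 mm thick, sticking out 24 mm to the tip at -49 mm. Raise 50 mm to clear the stand
- plunger (a joint): how far the plunger is pushed into the nose, in m: 0 fully out, 0.016 fully in; spring of 500 N/m with 1 N preload (5 N at 0.008). From the nose's rim the plunger is white for the first 4 mm, green for the next 8 mm, then steel for the last 12 mm to the tip
- gauge_tip (a point): centre of the plunger's flat tip; moves with the plunger
- glue_bottle: bystander: white glue bottle with orange cap, 54 mm across, 130 mm tall. Origin: centre of its underside
- dowel_jar: bystander: glass jar with steel lid, 60 mm across, 90 mm tall. Origin: centre of its underside
- offcut: bystander: plywood offcut 60 x 40 x 18 mm. Origin: centre of its underside
Things that resemble listed ones, but are neither listed nor needed, are in the scene too. Leave any turquoise look-alike of the gauge alone. Of the things like the sheet, leave any that is black; of the rest the larger one is meant.

How it is judged:
By the outcome, as a careful person would: the job done as asked, in the order asked, and still so for the second after the job is handed in, while the arm keeps its last pose, push and grip.
It also fails if it takes over 61 s, if anything falls off the work surface, if the arm or the gripper's body presses on something with over 40 N, if the wrist force passes 120 N, or if a joint passes its speed limit or range.

## Working session

There is one attempt and no reset: what is moved stays moved. The work goes in short steps, Python scripts to look and compute and a shell command to move; the robot and the scene stay as the last step left them, time stands still between calls to the robot, and variables do not carry over. Pictures are saved under pics/ and viewed, about 8 in all and at most 12, crops included, and the job is handed in when it is done.

```bash
mkdir -p pics; cat > h.py <<'E'
import numpy as np, cv2
from station import ctrl
from scipy.spatial.transform import Rotation as Ro
def ray(c,uv):
    K=np.array([[c['fx'],0,c['cx']],[0,c['fy'],c['cy']],[0,0,1.]])
    p=cv2.undistortPoints(np.array(uv,float).reshape(-1,1,2),K,np.array([c['k1'],0,0,0.])).reshape(-1,2)
    R=np.array(c['R']);t=np.array(c['t'])
    d=np.c_[p,np.ones(len(p))]@R
    return -R.T@t,d
def onz(c,uv,z):
    o,d=ray(c,uv); return o+d*((z-o[2])/d[:,2])[:,None]
def proj(c,X):
    R=np.array(c['R']);t=np.array(c['t']);p=np.atleast_2d(X)@R.T+t
    s=p[:,:2]/p[:,2:];s=s*(1+c['k1']*(s**2).sum(1))[:,None]
    return s*[c['fx'],c['fy']]+[c['cx'],c['cy']]
def snap(n,f):
    c=ctrl.calibration(n);im=np.array(ctrl.get_image(n));cv2.imwrite('pics/'+f,im[:,:,::-1]);return c,im
E
python3 - <<'E'
from h import *
o=ctrl.get_obs();print(o['t'],o['tool_pos'],o['tool_rot'],ctrl.grip_point_offset)
ims=[]
for n in('scene','top'):
    c,im=snap(n,n+'0.png');print(n,c['t'],np.round(-np.array(c['R']).T@c['t'],3),c['fx'],c['k1'])
    for l in('jig','rack_a','sheet','hull','stand','gauge','glue_bottle','dowel_jar','offcut'):
        print(l,[(np.round(b['rect']).astype(int).tolist(),round(b['conf'],2)) for b in ctrl.boxes_of(n,l)][:4])
print(ctrl.get_obs()['t'])
E
```

```text
0.0 [0.20509546 0.58972855 0.23005525] [-5.23324748e-01 -3.09710919e+00  3.07797285e-03] 0.0187
scene [ 0.4076261  -0.1372246   1.44373274] [1.165 0.598 0.744] 413.0035856995554 -0.07314611623393458
jig []
rack_a [([225, 170, 46, 32], 0.61), ([358, 248, 57, 43], 0.59)]
sheet [([224, 178, 47, 18], 0.9), ([250, 206, 29, 21], 0.66)]
hull [([374, 248, 39, 27], 0.82)]
stand [([230, 237, 39, 34], 0.63)]
gauge [([240, 214, 14, 32], 0.72), ([261, 243, 23, 38], 0.65), ([206, 208, 17, 37], 0.56), ([372, 247, 41, 28], 0.29)]
glue_bottle [([336, 290, 27, 54], 0.73)]
dowel_jar [([179, 188, 22, 35], 0.91), ([281, 222, 62, 42], 0.61)]
offcut [([284, 288, 32, 24], 0.84)]
top [-0.06480929  0.52811551  1.37990382] [ 0.222 -0.059  1.461] 496.2706170026646 0.033633491883141964
jig [([225, 200, 35, 61], 0.92)]
rack_a [([334, 217, 35, 45], 0.87), ([151, 225, 41, 49], 0.62)]
sheet [([403, 221, 27, 46], 0.76), ([291, 206, 20, 28], 0.75), ([342, 216, 21, 45], 0.57)]
hull [([156, 226, 25, 41], 0.83), ([190, 158, 18, 20], 0.25)]
stand [([251, 155, 30, 32], 0.74), ([191, 159, 18, 24], 0.5)]
gauge [([223, 154, 14, 17], 0.71), ([260, 156, 12, 17], 0.58), ([290, 141, 18, 27], 0.58)]
glue_bottle [([154, 226, 27, 42], 0.73), ([143, 153, 22, 28], 0.56)]
dowel_jar [([339, 147, 17, 26], 0.96)]
offcut [([190, 161, 17, 19], 0.52)]
1.0
```

View pics/top0.png

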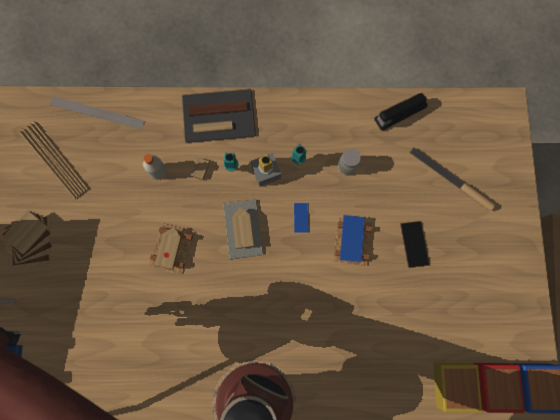

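View pics/scene0.png

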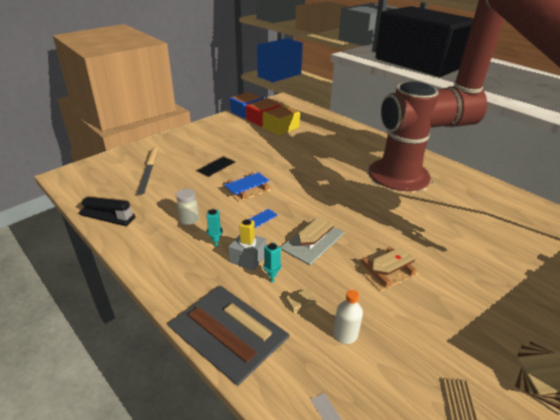

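The top view shows the blue sheet on its rack at (352,239), a smaller blue sheet at (302,217), a black one at (415,244), the jig at (243,229), the loose hull at (170,248) and the yellow gauge at (265,163), with turquoise ones on either side of it. The scene view agrees.

```bash
cat >> h.py <<'E'
def mask_rect(c,m,z):
    "min-area rectangle of a mask on plane z: centre, long, short, yaw of long axis"
    k=max(cv2.findContours(m.astype(np.uint8),cv2.RETR_EXTERNAL,cv2.CHAIN_APPROX_NONE)[0],key=cv2.contourArea)
    P=onz(c,k.reshape(-1,2),z)[:,:2]
    r=cv2.minAreaRect((P*1000).astype(np.float32));b=cv2.boxPoints(r)/1000
    e=[b[1]-b[0],b[2]-b[1]];e.sort(key=np.linalg.norm)
    return P.mean(0),np.array(r[0])/1000,np.linalg.norm(e[1]),np.linalg.norm(e[0]),np.arctan2(e[1][1],e[1][0])%np.pi
def hsv(im,lo,hi): return cv2.inRange(cv2.cvtColor(im,cv2.COLOR_RGB2HSV),lo,hi)
E
python3 - <<'E'
from h import *
c=ctrl.calibration('top');im=cv2.imread('pics/top0.png')[:,:,::-1].copy()
b=hsv(im,(100,120,60),(130,255,255))>0;b[:,:325]=0;b[:,385:]=0;b[300:]=0
print('sheet',mask_rect(c,b,.029))
for l,z,x in(('jig',.008,243),('hull',.036,170),('rack_a',.024,170)):
    for o in ctrl.outline_of('top',l)[:3]:
        r=o['rect']
        if abs(r[0]+r[2]/2-x)<15: print(l,o['conf'],mask_rect(c,o['mask'],z))
print('gauge',onz(c,[[265,158]],.12),'stand',onz(c,[[266,168]],.055))
print('bottle',onz(c,[[150,158]],.13),'jar',onz(c,[[348,155]],.09),'turq',onz(c,[[230,154],[299,148]],.12),'offcut',onz(c,[[202,169]],.018))
o=ctrl.get_obs();T=Ro.from_rotvec(o['tool_rot']).as_matrix();w=ctrl.calibration('wrist');R=np.array(w['R'])
print('cam in tool',T.T@(-R.T@w['t']-o['tool_pos']),'\n',R@T,w['fx'],w['k1'])
E
```

```text
sheet (array([ 0.45361137, -0.28247019]), array([ 0.45417032, -0.2825867 ]), np.float32(0.13214259), np.float32(0.060622294), np.float32(3.029668))
jig 0.59 (array([0.48546878, 0.03855113]), array([0.4858653 , 0.03896584]), np.float32(0.17129676), np.float32(0.1009688), np.float32(0.13439018))
hull 0.68 (array([0.42034919, 0.25016422]), array([0.42509912, 0.24912671]), np.float32(0.11284936), np.float32(0.057137292), np.float32(2.9466724))
rack_a 0.86 (array([0.42937678, 0.24308837]), array([0.42812369, 0.24294173]), np.float32(0.12993868), np.float32(0.10342352), np.float32(2.896248))
rack_a 0.42 (array([0.42226588, 0.2526495 ]), array([0.42798499, 0.25127695]), np.float32(0.117146656), np.float32(0.054245442), np.float32(2.9379046))
gauge [[ 0.66841933 -0.03015753  0.12      ]] stand [[ 0.65911271 -0.03183296  0.055     ]]
bottle [[0.66494256 0.29147925 0.13      ]] jar [[ 0.68725739 -0.2700021   0.09      ]] turq [[ 0.6803005   0.06902327  0.12      ]
 [ 0.6981261  -0.12673099  0.12      ]] offcut [[0.6674898  0.16252541 0.018     ]]
cam in tool [ 0.08170936  0.00109413 -0.14408787] 
 [[-4.36083021e-04  9.99999876e-01 -2.40439503e-04]
 [-9.49421181e-01 -4.89525740e-04 -3.14005067e-01]
 [-3.14005146e-01  9.13460785e-05  9.49421276e-01]] 375.96549969844807 0.01760625070982008
```

```bash
cat >> h.py <<'E'
def to(xy,z,yaw,T=None):
    "shift (mm, tool axes) and turn for TCP to (xy,z) with tool x at world yaw (mod pi)"
    o=ctrl.get_obs();M=Ro.from_rotvec(o['tool_rot']).as_matrix()
    d=M.T@(np.r_[xy,z]-o['tool_pos'])*1000
    cur=np.arctan2(M[1,0],M[0,0]);dy=(yaw-cur+np.pi/2)%np.pi-np.pi/2
    print('t %.2f'%o['t'],'shift',np.round(d,1),'turn %.3f'%-dy,'tilt',np.round(M[:2,2],4),'q6 %.2f'%o['q'][5],'F',np.round(o['contact_force'],1),'op %.4f'%o['opening'])
E
python3 -m creep '[[0,-30,-23,0,-0.01],[0,-62,-48,0,-0.03],[0,-94,-73,0,-0.05],[0,-126,-98,0,-0.07],[0,-158,-123,0,-0.09],[0,-190,-148,0,-0.11],[0,-222,-173,0,-0.13],[0,-254,-198,0,-0.14],[0,-286,-223,0,-0.14],[0,-310,-242,0,-0.14],[0,-320,-250,0,-0.14],[0,-320,-250,0,-0.14]]' 60
python3 - <<'E'
from h import *
c,im=snap('wrist','w1.png')
np.save('w1.npy',c,allow_pickle=True)
for l,z in(('hull',.036),('rack_b',.024),('jig',.008)):
    for o in ctrl.outline_of('wrist',l)[:2]: print(l,o['conf'],o['rect'],mask_rect(c,o['mask'],z))
to([.425,.249],.23,-.195)
E
```

```text
t: 2.15
tool_pos: [0.4268, 0.2467, 0.2315]
tool_rot: [0.312, 3.125, -0.001]
contact_force: [0.1, 1.1, -0.6]
opening: 0.0853
hull 0.68 [253.6, 111.9, 60.1, 126.7] (array([0.41991444, 0.25469854]), array([0.43047968, 0.25217682]), np.float32(0.12068003), np.float32(0.05260551), np.float32(2.9225464))
rack_b 0.69 [227.2, 104.4, 112.8, 136.2] (array([0.42151845, 0.25227613]), array([0.42863663, 0.24972118]), np.float32(0.12504673), np.float32(0.09908658), np.float32(2.8887038))
jig 0.88 [19.3, 177.1, 157.7, 158.9] (array([0.47222157, 0.03624838]), array([0.48608582, 0.03977876]), np.float32(0.16568641), np.float32(0.10513141), np.float32(0.12851477))
t 2.35 shift [-0.1 -0.7  1.3] turn 0.001 tilt [-0.0002  0.0003] q6 -1.00 F [0.2 0.1 0.7] op 0.0852
```

View pics/w1.png

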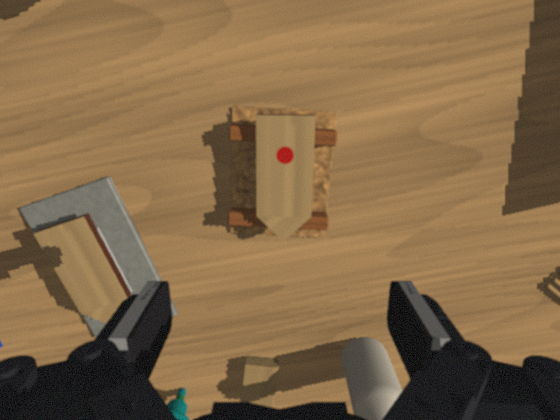

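The loose hull's bow points down in the picture (285,237), with the dot at (285,155). The jig hull's bow also points down, at about (115,300), so both bows face world +x. Next I look at the jig.

```bash

python3 -m creep '[[0,-9,-18,0,-0.03],[0,-24,-47,0,-0.08],[0,-41,-79,0,-0.14],[0,-58,-112,0,-0.2],[0,-75,-145,0,-0.27],[0,-90,-174,0,-0.32],[0,-97,-188,0,-0.33],[0,-99,-192,0,-0.33],[0,-99,-192,0,-0.33]]'
cat >> h.py <<'E'
def cent(m):
    m=m.astype(np.uint8);n,l,s,c=cv2.connectedComponentsWithStats(m);i=1+np.argmax(s[1:,4]);return c[i],s[i,4]
def tri(a,ua,b,ub):
    A=[];y=[]
    for c,u in((a,ua),(b,ub)):
        o,d=ray(c,[u]);d=d[0]/np.linalg.norm(d[0]);P=np.eye(3)-np.outer(d,d);A.append(P);y.append(P@o)
    return np.linalg.lstsq(np.vstack(A),np.hstack(y),rcond=None)[0]
E
python3 - <<'E'
from h import *
c,im=snap('wrist','w2.png');np.save('w2.npy',c,allow_pickle=True)
c1=np.load('w1.npy',allow_pickle=True).item();im1=cv2.imread('pics/w1.png')[:,:,::-1].copy()
red=lambda i:(hsv(i,(0,190,110),(6,255,255))|hsv(i,(174,190,110),(180,255,255)))>0
u1,u2=cent(red(im1)),cent(red(im));print(u1,u2,'dot',tri(c1,u1[0],c,u2[0]))
for l,z in(('jig',.008),('hull',.038),('stand',.055),('gauge',.1)):
    for o in ctrl.outline_of('wrist',l)[:3]: print(l,round(o['conf'],2),o['rect'],mask_rect(c,o['mask'],z))
to([.486,.039],.23,.13)
E
```

```text
t: 3.1
tool_pos: [0.4855, 0.0417, 0.2312]
tool_rot: [0.211, -3.134, -0.001]
contact_force: [-0.4, -0.1, 0.2]
opening: 0.0856
(array([284.53968254, 154.92063492]), np.int32(189)) (array([533.88059701, 122.70149254]), np.int32(201)) dot [0.4072595  0.25688281 0.03774129]
jig 0.68 [222.6, 85.5, 106.3, 166.5] (array([0.48502815, 0.04019474]), array([0.49024017, 0.04037362]), np.float32(0.17054716), np.float32(0.10068422), np.float32(0.13275474))
hull 0.75 [468.2, 71.1, 90.3, 136.0] (array([0.42474014, 0.24712525]), array([0.43043765, 0.24803683]), np.float32(0.119336285), np.float32(0.058887232), np.float32(2.9267828))
stand 0.57 [170.0, 284.6, 62.4, 88.0] (array([ 0.64086994, -0.01097465]), array([ 0.64646295, -0.01228138]), np.float32(0.09885151), np.float32(0.05820974), np.float32(0.35425642))
gauge 0.83 [148.7, 327.0, 58.1, 82.9] (array([ 0.65384947, -0.02416131]), array([ 0.65626904, -0.02660126]), np.float32(0.089388594), np.float32(0.04041903), np.float32(2.9450672))
gauge 0.62 [265.9, 328.3, 40.7, 79.4] (array([0.64890125, 0.07100072]), array([0.64509906, 0.07064391]), np.float32(0.08496273), np.float32(0.03650796), np.float32(0.15568145))
gauge 0.47 [70.9, 338.8, 10.0, 9.2] (array([ 0.64108568, -0.11237173]), array([ 0.64094971, -0.11263783]), np.float32(0.012790256), np.float32(0.002496231), np.float32(2.317792))
t 3.35 shift [-0.3 -3.9  1.3] turn 0.007 tilt [-0.0001  0.0003] q6 -1.77 F [ 0.3 -0.2 -1.2] op 0.0855
```

View pics/w2.png

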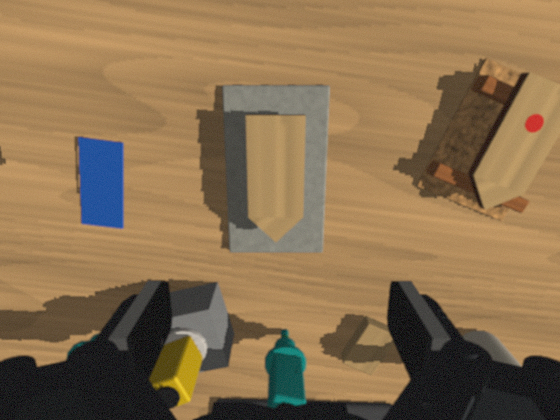

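The lower hull's stern edge runs from (246,115) to (305,115) and its bow is at (276,241). The stand and yellow gauge are at lower left. Next is the sheet.

```bash

python3 -m creep '[[0,5,-15,0,0.03],[0,12,-45,0,0.08],[0,20,-80,0,0.14],[0,30,-118,0,0.2],[0,40,-156,0,0.24],[0,48,-190,0,0.246],[0,53,-214,0,0.246],[0,55,-225,0,0.246],[0,55,-225,0,0.246]]'
python3 - <<'E'
from h import *
c,im=snap('wrist','w3.png');np.save('w3.npy',c,allow_pickle=True)
b=hsv(im,(100,120,40),(130,255,255));n,l,s,ce=cv2.connectedComponentsWithStats(b);print(s[1:],np.round(ce[1:]))
c2=np.load('w2.npy',allow_pickle=True).item();i2=cv2.imread('pics/w2.png')[:,:,::-1].copy()
P=onz(c2,[[246.5,115],[305,115],[276,241]],.038);print('lower',P,(P[0]+P[1])/2)
print(onz(c2,[[245,200],[247,205],[304,205]],.038))
hv=cv2.cvtColor(i2,cv2.COLOR_RGB2HSV);m=np.zeros(hv.shape[:2],bool);m[95:246,228:321]=True
m&=(hv[:,:,1]>80)&(hv[:,:,2]>100);print('lower rect',cent(m),mask_rect(c2,m,.038))
c1=np.load('w1.npy',allow_pickle=True).item();i1=cv2.imread('pics/w1.png')[:,:,::-1].copy()
P=onz(c1,[[256.5,115],[315,115.5],[287,238]],.036);print('hull',P,(P[0]+P[1])/2)
to([.454,-.2825],.13,-.112)
E
```

```text
t: 4.1
tool_pos: [0.4612, -0.1899, 0.2313]
tool_rot: [-0.177, -3.136, 0.0]
contact_force: [-0.9, 0.1, 0.2]
opening: 0.0855
[[ 141  110   77  138 8983]
 [ 315  180   45   83 3133]] [[181. 177.]
 [337. 221.]]
lower [[0.43361744 0.00757641 0.038     ]
 [0.42679554 0.05811779 0.038     ]
 [0.54821249 0.04867646 0.038     ]] [0.43020649 0.0328471  0.038     ]
[[0.51080956 0.01441829 0.038     ]
 [0.51545075 0.01680242 0.038     ]
 [0.50828116 0.06998544 0.038     ]]
lower rect (array([275.01375246, 171.34834517]), np.int32(6617)) (array([0.47863375, 0.03847966]), array([0.48929974, 0.03993978]), np.float32(0.11910667), np.float32(0.05287956), np.float32(0.13252072))
hull [[0.3682176  0.23955792 0.036     ]
 [0.3788257  0.28979608 0.036     ]
 [0.48808146 0.24340621 0.036     ]] [0.37352165 0.264677   0.036     ]
t 4.15 shift [ -3.2 -94.2 101.1] turn 0.000 tilt [-0.0002  0.0009] q6 -2.00 F [0.3 0.6 0.1] op 0.0853
```

```bash

python3 -m creep '[[0,0,-12,8,0],[0,-1,-35,25,0],[0,-2,-60,45,0],[0,-3,-80,65,0],[0,-3,-91,76,0],[0,-3,-94,80,0],[0,-3,-94,80,0],[0,-3,-94,80,0]]'
cat >> h.py <<'E'
def corners(c,m):
    k=max(cv2.findContours(m.astype(np.uint8),cv2.RETR_EXTERNAL,cv2.CHAIN_APPROX_NONE)[0],key=cv2.contourArea)
    return cv2.approxPolyDP(k,8,True).reshape(-1,2)
E
python3 - <<'E'
from h import *
c,im=snap('wrist','w4.png');np.save('w4.npy',c,allow_pickle=True)
c3=np.load('w3.npy',allow_pickle=True).item();i3=cv2.imread('pics/w3.png')[:,:,::-1].copy()
B=lambda i:hsv(i,(100,120,40),(130,255,255))>0
m3=B(i3);m3[:,300:]=0;m=B(im);m[300:]=0
print(corners(c,m).tolist(),corners(c3,m3).tolist())
u,u3=cent(m),cent(m3);print('tri',tri(c,u[0],c3,u3[0]))
for z in(.024,.029,.034): print(z,mask_rect(c,m,z),mask_rect(c3,m3,z)[1:])
r=mask_rect(c,m,.029);to(r[1],.01,r[4])
E
```

```text
t: 4.82
tool_pos: [0.4543, -0.2819, 0.1518]
tool_rot: [0.172, 3.136, 0.0]
contact_force: [-1.3, 0.1, 0.6]
opening: 0.0853
[[235, 113], [241, 281], [316, 283], [323, 113]] [[142, 111], [157, 246], [217, 246], [209, 110]]
tri [ 0.45155922 -0.28069237  0.02820203]
0.024 (array([ 0.45496078, -0.2808605 ]), array([ 0.45880243, -0.28129279]), np.float32(0.13507356), np.float32(0.06301843), np.float32(3.0308404)) (array([ 0.45855505, -0.282655  ]), np.float32(0.13476329), np.float32(0.063431375), np.float32(3.031614))
0.029 (array([ 0.45346125, -0.28069143]), array([ 0.45723227, -0.28111572]), np.float32(0.13258885), np.float32(0.06185927), np.float32(3.0308425)) (array([ 0.45744363, -0.28118637]), np.float32(0.13284554), np.float32(0.06252876), np.float32(3.031614))
0.034 (array([ 0.45196172, -0.28052237]), array([ 0.45566202, -0.2809386 ]), np.float32(0.13010415), np.float32(0.06070011), np.float32(3.0308444)) (array([ 0.45633203, -0.27971777]), np.float32(0.13092774), np.float32(0.061626107), np.float32(3.031614))
t 4.87 shift [ -2.3   1.3 142.5] turn 0.001 tilt [ 0.0015 -0.0008] q6 -2.16 F [0.4 0.2 0.2] op 0.0851
```

View pics/w4.png

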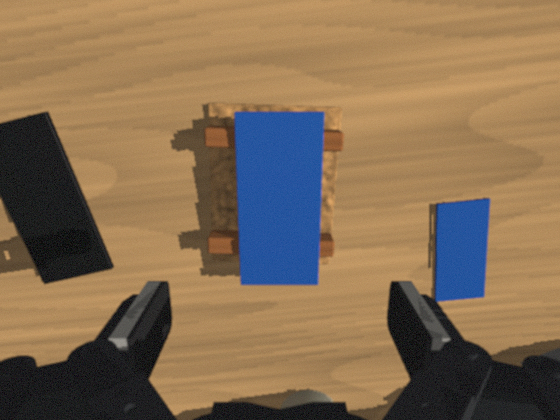

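```bash

python3 -m creep '[[0,-1,1,15,0],[0,-2,1,45,0],[0,-2,1,80,0],[0,-2,1,110,0],[0,-2,1,128,0],[0,-2,1,138,0],[0,-2,1,142,0],[60,-2,1,142,0],[120,-2,1,142,0],[255,-2,1,142,0],[255,-2,1,142,0],[255,-2,1,142,0]]' 40
python3 -m creep '[[255,0,0,0,0],[255,0,0,-1,0],[255,0,0,-5,0],[255,0,0,-14,0],[255,0,0,-28,0],[255,0,0,-45,0],[255,0,0,-62,0],[255,0,0,-75,0],[255,0,0,-80,0],[255,0,0,-80,0]]'
python3 - <<'E'
from h import *
c,im=snap('wrist','w5.png');m=hsv(im,(100,120,40),(130,255,255))>0;m[:,430:]=0
o=ctrl.get_obs();print(o['tool_pos'],corners(c,m).tolist())
for z in(.103,.105,.107,.109,.111):print(z,mask_rect(c,m,z))
to([.4893,.04],.1,.1325)
E
```

```text
t: 5.87
tool_pos: [0.4576, -0.283, 0.0117]
tool_rot: [0.174, 3.133, -0.004]
contact_force: [0.2, -0.7, 6.1]
opening: 0.0607
t: 6.7
tool_pos: [0.4568, -0.2826, 0.0912]
tool_rot: [0.174, 3.134, -0.003]
contact_force: [0.5, -0.0, -0.6]
opening: 0.0608
[ 0.45609496 -0.28204162  0.08985056] [[188, 131], [208, 413], [215, 402], [343, 402], [350, 414], [371, 132]]
0.103 (array([ 0.44739241, -0.28014167]), array([ 0.45354803, -0.28077832]), np.float32(0.12566593), np.float32(0.06524105), np.float32(3.0302145))
0.105 (array([ 0.44630544, -0.28001774]), array([ 0.45236795, -0.28064474]), np.float32(0.12376318), np.float32(0.06425288), np.float32(3.0302086))
0.107 (array([ 0.44521847, -0.2798938 ]), array([ 0.45118781, -0.28051117]), np.float32(0.12186027), np.float32(0.06326476), np.float32(3.0302022))
0.109 (array([ 0.4441315 , -0.27976987]), array([ 0.45000653, -0.2803779 ]), np.float32(0.119953945), np.float32(0.062278394), np.float32(3.0302927))
0.111 (array([ 0.44304453, -0.27964593]), array([ 0.4488269 , -0.28024414]), np.float32(0.1180528), np.float32(0.061289478), np.float32(3.0302405))
t 6.75 shift [  2.6 323.7 -10.4] turn -0.243 tilt [ 0.0008 -0.0007] q6 -2.15 F [-0.1  0.6 -1.3] op 0.0606
```

View pics/w5.png

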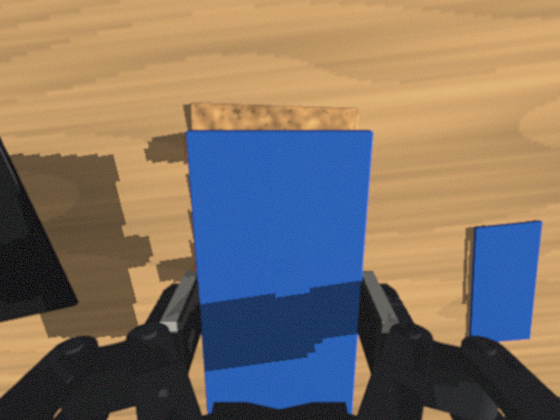

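The sheet is gripped level and centred, with its near edge at row 131 and its sides at x 188 and 371. I carry it to the jig.

```bash

python3 -m creep '[[255,0,6,0,-0.005],[255,0,22,0,-0.015],[255,0,48,0,-0.03],[255,1,80,0,-0.06],[255,1,114,0,-0.09],[255,1,150,0,-0.12],[255,2,186,0,-0.15],[255,2,222,0,-0.18],[255,2,256,0,-0.21],[255,3,286,0,-0.235],[255,3,307,0,-0.243],[255,3,318,0,-0.243]]'
python3 -m creep '[[255,0,4,0,0],[255,0,6,0,0],[255,0,6,0,0],[255,0,6,0,0]]'
python3 - <<'E'
from h import *
c,im=snap('wrist','w6.png');m=hsv(im,(100,120,40),(130,255,255))>0
print(corners(c,m).tolist())
hv=cv2.cvtColor(im,cv2.COLOR_RGB2HSV)
for i in range(3): to([.4893,.04],.0230,.1325);ctrl.get_image('wrist')
E
```

```text
t: 7.75
tool_pos: [0.4868, 0.0372, 0.0878]
tool_rot: [0.212, -3.132, -0.002]
contact_force: [0.6, -0.4, -0.8]
opening: 0.0607
t: 8.08
tool_pos: [0.4872, 0.0395, 0.089]
tool_rot: [0.205, -3.134, 0.0]
contact_force: [-0.5, 0.3, -1.1]
opening: 0.0606
[[187, 131], [208, 413], [215, 402], [344, 402], [350, 414], [371, 132]]
t 8.13 shift [-2.1  0.3 66.2] turn -0.002 tilt [-0.0003 -0.0003] q6 -1.77 F [ 0.2 -0.5 -0.8] op 0.0607
t 8.18 shift [-2.1  0.3 66.2] turn -0.002 tilt [-0.0001 -0.0002] q6 -1.77 F [-0.2  0.4 -0.7] op 0.0605
t 8.23 shift [-2.   0.2 66.3] turn -0.002 tilt [-0.     -0.0001] q6 -1.77 F [-0.3  0.3 -0.8] op 0.0611
```

View pics/w6.png

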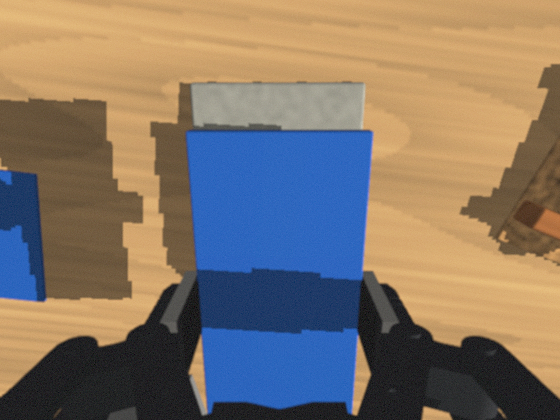

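It is centred on the board: the board spans columns 192–364 and the sheet 187–371. Now I lower it.

```bash

python3 -m creep '[[255,-1,0,8,0],[255,-2,0,22,0],[255,-2,0,38,0],[255,-2,0,50,0],[255,-2,0,57,0],[255,-2,0,61,0],[255,-2,0,63,0],[255,-2,0,64,0]]'
python3 -m creep '[[255,0,0,0.5,0],[255,0,0,1,0],[255,0,0,1.5,0],[255,0,0,1.5,0]]'
```

```text
t: 8.95
tool_pos: [0.4895, 0.0407, 0.0257]
tool_rot: [0.207, -3.135, 0.0]
contact_force: [-2.8, 0.5, 4.4]
opening: 0.0608
t: 9.28
tool_pos: [0.4899, 0.0407, 0.0256]
tool_rot: [-0.208, 3.134, -0.0]
contact_force: [-6.3, -1.0, 9.2]
opening: 0.0605
```

```bash

python3 -m creep '[[255,0,0,-0.5,0],[90,0,0,-0.5,0],[60,0,0,-0.5,0],[0,0,0,-0.5,0],[0,0,0,-0.5,0],[0,0,0,-2,0],[0,0,0,-15,0],[0,0,0,-40,0],[0,0,0,-75,0],[0,0,0,-105,0],[0,0,0,-125,0],[0,0,0,-128,0]]'
python3 - <<'E'
from h import *
for i in range(2):
    c,im=snap('wrist','w7.png');m=hsv(im,(100,120,40),(130,255,255))>0;m[:,:180]=0;m[:,400:]=0
    print(corners(c,m).tolist(),mask_rect(c,m,.043))
g=cv2.cvtColor(im,cv2.COLOR_RGB2HSV)
to([.43,.253],.15,-.2)
E
```

```text
t: 10.28
tool_pos: [0.4923, 0.0406, 0.1571]
tool_rot: [-0.207, 3.126, -0.002]
contact_force: [0.6, -0.6, 0.8]
opening: 0.0851
[[234, 103], [241, 281], [318, 282], [326, 104]] (array([0.48604547, 0.04147189]), array([0.49028912, 0.04199334]), np.float32(0.13349655), np.float32(0.06177638), np.float32(0.13248076))
[[234, 105], [241, 285], [318, 285], [326, 106]] (array([0.48618505, 0.04151126]), array([0.49038715, 0.04200436]), np.float32(0.13374898), np.float32(0.061833803), np.float32(0.13198206))
t 10.38 shift [ 31.5 218.4   2.6] turn 0.332 tilt [ 0.0026 -0.0002] q6 -1.77 F [-0.  -0.4  0.2] op 0.0855
```

View pics/w7.png

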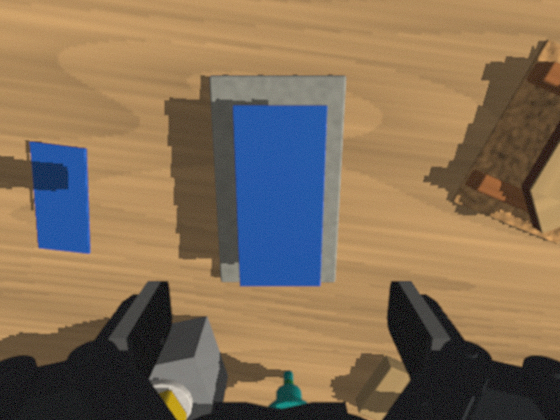

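The sheet lies flat on the jig hull with its corners at (234,105), (326,106), (318,285) and (241,285), parallel to the board. Now to the loose hull.

```bash

python3 - <<'E'
from h import *
c=ctrl.calibration('wrist')
P=onz(c,[[211,77],[345,76],[222,281],[336,281]],.008);print(P,P.mean(0))
E
python3 -m creep '[[0,3,20,0,0.02],[0,8,50,0,0.07],[0,14,88,0,0.13],[0,20,126,0,0.19],[0,25,164,0,0.25],[0,29,195,0,0.3],[0,31,212,0,0.33],[0,32,218,0,0.332],[0,32,218,2,0.332],[0,32,218,2,0.332]]'
python3 - <<'E'
from h import *
c,im=snap('wrist','w8.png');np.save('w8.npy',c,allow_pickle=True)
red=(hsv(im,(0,190,110),(6,255,255))|hsv(im,(174,190,110),(180,255,255)))>0;print('dot',cent(red),onz(c,[cent(red)[0]],.036))
o=ctrl.outline_of('wrist','hull')
for a in o[:2]: print(a['conf'],corners(c,a['mask']).tolist(),mask_rect(c,a['mask'],.036))
ctrl.get_image('wrist');to([.4307,.2535],.15,-.2)
E
```

```text
[[ 0.41124648 -0.01798509  0.008     ]
 [ 0.39784925  0.07788658  0.008     ]
 [ 0.57592041  0.00375513  0.008     ]
 [ 0.56295483  0.1013406   0.008     ]] [0.48699274 0.0412493  0.008     ]
t: 11.22
tool_pos: [0.428, 0.2517, 0.1478]
tool_rot: [-0.312, -3.123, 0.003]
contact_force: [-0.2, 0.5, 0.5]
opening: 0.0852
dot (array([279.09117647, 176.4       ]), np.int32(340)) [[0.40751347 0.2569052  0.036     ]]
t 11.37 shift [-1.2  2.4 -0.8] turn -0.001 tilt [-0.0008 -0.0006] q6 -0.99 F [-0.4 -0.5  0.6] op 0.0856
```

View pics/w8.png

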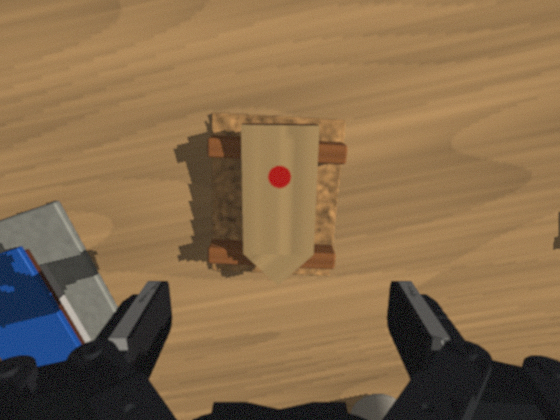

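The hull's stern corners are at (242,125) and (319,125), its bow at about (280,280), and its dot at (279,176). The bow is on the world +x side.

```bash

python3 - <<'E'
from h import *
c=np.load('w8.npy',allow_pickle=True).item()
im=cv2.imread('pics/w8.png').astype(float)
g=np.abs(np.diff(im.sum(2),axis=1))
L=[];Rr=[]
for r in range(160,236,4):
    L.append((232+np.argmax(g[r-1:r+2,232:256].sum(0))+.5,r));Rr.append((304+np.argmax(g[r-1:r+2,304:328].sum(0))+.5,r))
def fit(pts):
    P=onz(c,pts,.036)[:,:2];vx,vy,x,y=cv2.fitLine((P*1000).astype(np.float32),cv2.DIST_HUBER,0,.01,.01).ravel()
    return np.arctan2(vy*np.sign(vx),abs(vx)),np.array([x,y])/1000
a,b=fit(L),fit(Rr);print(a,b)
y=(a[0]+b[0])/2;n=np.array([-np.sin(y),np.cos(y)]);print('yaw',y,'width',n@(b[1]-a[1]))
mid=(n@a[1]+n@b[1])/2
e=np.array([np.cos(y),np.sin(y)]);E=onz(c,[[280,125.5],[280,279.5]],.036)[:,:2]@e;print('len',np.ptp(E))
C=e*E.mean()+n*mid;print('centre',C,'dot-based',onz(c,[[279.1,176.4]],.036)[0,:2]+.025*e)
to(C,.0245,y)
E
```

```text
(np.float32(-0.21689731), array([0.41876307, 0.22751366], dtype=float32)) (np.float32(-0.18944687), array([0.42965168, 0.27988765], dtype=float32))
yaw -0.20317209 width 0.053493805
len 0.1153019327676571
centre [0.42998076 0.25251126] dot-based [0.43200047 0.25186679]
t 11.37 shift [ -0.8   1.4 124.7] turn 0.002 tilt [-0.0008 -0.0006] q6 -0.99 F [-0.4 -0.5  0.6] op 0.0856
```

```bash

python3 -m creep '[[0,-1,1,12,0],[0,-2,1.5,40,0],[0,-2,1.5,74,0],[0,-2,1.5,100,0],[0,-2,1.5,114,0],[0,-2,1.5,121,0],[0,-2,1.5,124,0],[80,-2,1.5,124,0],[120,-2,1.5,124,0],[255,-2,1.5,124,0],[255,-2,1.5,124,0],[255,-2,1.5,124,0]]' 50
python3 -m creep '[[255,0,0,0,0],[255,0,0,-1,0],[255,0,0,-5,0],[255,0,0,-14,0],[255,0,0,-28,0],[255,0,0,-45,0],[255,0,0,-62,0],[255,0,0,-75,0],[255,0,0,-80,0],[255,0,0,-80,0]]'
python3 - <<'E'
from h import *
c,im=snap('wrist','w9.png');np.save('w9.npy',c,allow_pickle=True)
red=(hsv(im,(0,190,110),(6,255,255))|hsv(im,(174,190,110),(180,255,255)))>0;k,a=cent(red)
o=ctrl.get_obs();M=Ro.from_rotvec(o['tool_rot']).as_matrix()
for z in(.113,.115,.117): print('dot in tool',k,a,M.T@(onz(c,[k],z)[0]-o['tool_pos']))
to([.4893,.04],.1,.1325)
E
```

```text
t: 12.37
tool_pos: [0.4327, 0.2543, 0.0278]
tool_rot: [0.313, 3.122, 0.003]
contact_force: [1.0, -0.6, 5.8]
opening: 0.0498
t: 13.2
tool_pos: [0.432, 0.2541, 0.1077]
tool_rot: [0.313, 3.123, 0.002]
contact_force: [1.0, 0.1, 0.1]
opening: 0.0497
dot in tool [278.88573959 237.57395926] 1129 [ 0.02307988  0.001606   -0.0067127 ]
dot in tool [278.88573959 237.57395926] 1129 [ 0.02391833  0.00160474 -0.00871342]
dot in tool [278.88573959 237.57395926] 1129 [ 0.02475679  0.00160348 -0.01071414]
t 13.25 shift [ -99.3 -198.     6.3] turn -0.332 tilt [0.001  0.0004] q6 -0.99 F [ 0.6 -0.2 -2. ] op 0.0502
```

View pics/w9.png

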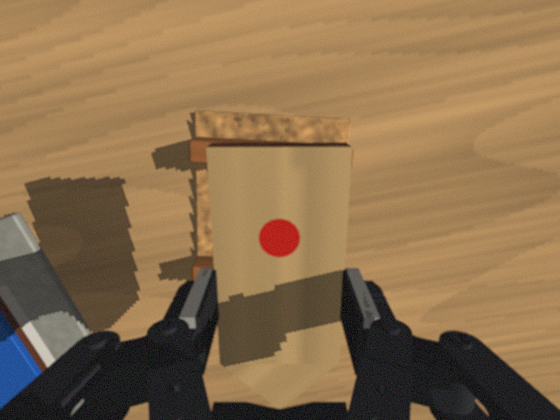

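The hull is held level, with its dot at (279,237.6), which puts the hull's mid-length about 1 mm bow-side of the TCP. Carrying it to the jig.

```bash

python3 -m creep '[[255,-3,-6,0,-0.01],[255,-10,-20,0,-0.03],[255,-22,-44,0,-0.07],[255,-36,-74,0,-0.12],[255,-51,-104,0,-0.17],[255,-66,-134,0,-0.22],[255,-80,-162,0,-0.27],[255,-90,-182,0,-0.31],[255,-96,-194,0,-0.33],[255,-99,-199,0,-0.332],[255,-99,-199.6,0,-0.332],[255,-99,-199.6,0,-0.332]]'
python3 - <<'E'
from h import *
c,im=snap('wrist','w10.png')
for i in range(4): to([.4886,.0385],.045,.1325);ctrl.get_image('wrist')
E
```

```text
t: 14.25
tool_pos: [0.4878, 0.0385, 0.1049]
tool_rot: [0.206, -3.133, -0.001]
contact_force: [0.0, -0.5, -0.8]
opening: 0.0499
t 14.30 shift [-0.8 -0.6 60.1] turn -0.000 tilt [-0.0015  0.0004] q6 -1.78 F [-0.1  0.1 -0.1] op 0.0498
t 14.35 shift [-0.6 -0.8 60.2] turn 0.000 tilt [-0.0011  0.0004] q6 -1.78 F [ 0.4 -0.7 -0.8] op 0.0504
t 14.40 shift [-0.5 -0.9 60.4] turn 0.001 tilt [-0.0007  0.0003] q6 -1.78 F [-0.2 -0.  -1.2] op 0.0504
t 14.45 shift [-0.3 -0.8 60.6] turn 0.001 tilt [-0.0004  0.0002] q6 -1.78 F [ 0.3 -0.6 -0.8] op 0.0503
```

View pics/w10.png

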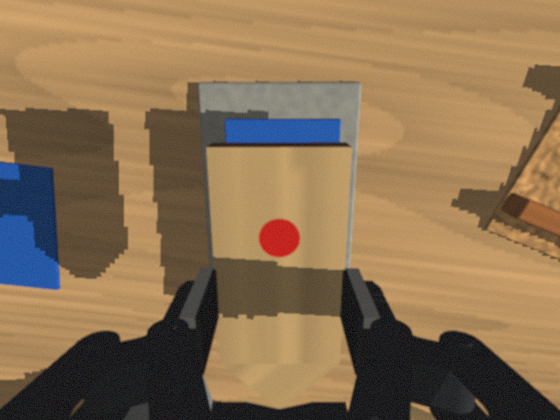

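Board at columns 199–361 (centre 280), hull at 209–350 (279.5), sheet at 226–340 (283). Aligned, so I lower it.

```bash

python3 -m creep '[[255,0,0,6,0],[255,-0.5,0,18,0],[255,-0.5,0,32,0],[255,-0.5,0,44,0],[255,-0.5,0,51,0],[255,-0.5,0,55,0],[255,-0.5,0,57.5,0],[255,-0.5,0,59,0],[255,-0.5,0,59,0]]'
python3 -m creep '[[255,0,0,0.5,0],[255,0,0,1,0],[255,0,0,1.5,0],[255,0,0,1.5,0]]'
```

```text
t: 15.25
tool_pos: [0.4894, 0.0384, 0.0472]
tool_rot: [-0.207, 3.134, -0.0]
contact_force: [-0.1, -0.6, -1.0]
opening: 0.0505
t: 15.58
tool_pos: [0.4898, 0.0384, 0.0468]
tool_rot: [-0.207, 3.134, -0.0]
contact_force: [-2.9, 0.2, 6.5]
opening: 0.0501
```

```bash

python3 -m creep '[[255,0,0,0,0],[110,0,0,0,0],[80,0,0,0,0],[40,0,0,-0.5,0],[0,0,0,-1,0],[0,0,0,-2,0],[0,0,0,-12,0],[0,0,0,-35,0],[0,0,0,-65,0],[0,0,0,-92,0],[0,0,0,-108,0],[0,0,0,-110,0]]'
python3 - <<'E'
from h import *
c,im=snap('wrist','w11.png');np.save('w11.npy',c,allow_pickle=True)
red=(hsv(im,(0,190,110),(6,255,255))|hsv(im,(174,190,110),(180,255,255)))>0;k,a=cent(red);print('dot',k,onz(c,[k],.055))
m=hsv(im,(100,120,40),(130,255,255))>0;m[:,:180]=0;m[:,400:]=0;print('sheet',mask_rect(c,m,.043))
for l,z in(('stand',.055),('gauge',.1)):
    for o in ctrl.outline_of('wrist',l)[:3]: print(l,round(o['conf'],2),o['rect'],mask_rect(c,o['mask'],z))
to([.64,-.03],.16,.1325)
E
```

```text
t: 16.58
tool_pos: [0.4917, 0.0383, 0.1606]
tool_rot: [-0.207, 3.126, -0.002]
contact_force: [1.1, -0.7, -0.4]
opening: 0.0853
dot [279.60810811 168.41351351] [[0.46522327 0.03643192 0.055     ]]
sheet (array([0.47154528, 0.05639824]), array([0.49041003, 0.04209061]), np.float32(0.13380031), np.float32(0.06168929), np.float32(0.13296644))
gauge 0.62 [150.4, 371.6, 43.7, 48.4] (array([ 0.62092412, -0.01454125]), array([ 0.62150452, -0.01221279]), np.float32(0.04262653), np.float32(0.025800848), np.float32(0.53649))
gauge 0.61 [271.9, 366.5, 40.6, 42.3] (array([0.60827368, 0.06246073]), array([0.60801691, 0.05785929]), np.float32(0.033239387), np.float32(0.029373214), np.float32(0.58494973))
t 16.73 shift [-141.1  -87.8   -5.4] turn -0.000 tilt [-0.0007  0.    ] q6 -1.78 F [-0.5 -0.8 -0.4] op 0.0853
```

View pics/w11.png

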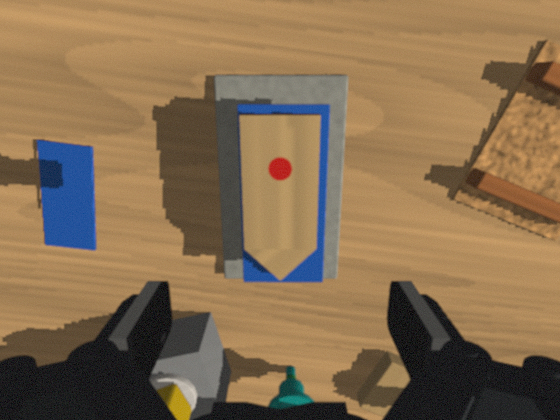

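The stack looks right: dot at (280,168), bow down over the lower bow, the sheet showing on all sides, and hull and sheet centred on the board to within about 1 mm. Now the gauge.

```bash

python3 -m creep '[[0,-10,-6,-10,0],[0,-30,-17,-25,0],[0,-60,-34,-40,0],[0,-92,-53,-50,0],[0,-122,-70,-55,0],[0,-144,-83,-55,0],[0,-154,-89,-55,0],[0,-156,-90,-55,0],[0,-156,-90,-55,0],[0,-156,-90,-55,0]]'
python3 - <<'E'
from h import *
c,im=snap('wrist','w12.png');np.save('w12.npy',c,allow_pickle=True)
y=hsv(im,(20,120,60),(34,255,255))>0;y[:100,:]=0
print('yellow',cent(y),corners(c,y).tolist())
for o in ctrl.outline_of('wrist','stand')[:2]: print(round(o['conf'],2),o['rect'],corners(c,o['mask']).tolist())
to([.655,-.03],.16,.1325)
E
```

```text
t: 17.57
tool_pos: [0.6542, -0.0297, 0.2084]
tool_rot: [0.208, -3.131, -0.001]
contact_force: [-0.0, -0.1, 0.5]
opening: 0.0858
yellow (array([277.20831272, 217.6521524 ]), np.int32(2021)) [[284, 186], [257, 197], [251, 213], [267, 256], [305, 238]]
0.83 [226.9, 144.9, 99.2, 106.2] [[304, 145], [230, 166], [248, 250], [259, 248], [252, 194], [277, 178], [304, 195], [305, 236], [326, 233]]
0.26 [250.2, 180.5, 55.8, 77.1] [[285, 180], [264, 182], [252, 198], [250, 226], [269, 257], [304, 242], [301, 194]]
t 17.67 shift [-0.6 -0.5 49.5] turn 0.000 tilt [-0.0015  0.0003] q6 -1.86 F [-0.1  0.6  0.2] op 0.0854
```

The viewing limit is reached, so I go on with numbers only. I fit the grip's top face and the stand's top face from these corners.

```bash

python3 - <<'E'
from h import *
c=np.load('w12.npy',allow_pickle=True).item();im=cv2.imread('pics/w12.png')[:,:,::-1].copy()
P=onz(c,[[267,256],[305,238],[251,213],[257,197],[284,186]],.119)[:,:2];print(P)
d=lambda a,b:(np.round(np.linalg.norm(P[a]-P[b]),4),np.arctan2(*(P[b]-P[a])[::-1]))
print(d(0,1),d(0,2),'centre', (P[1]+P[2])/2)
S=onz(c,[[304,145],[230,166],[248,250],[326,233]],.055)[:,:2];print('stand',S,S.mean(0),[np.linalg.norm(S[i]-S[i-1]).round(4) for i in range(4)],[np.arctan2(*(S[i]-S[i-1])[::-1]).round(3) for i in range(4)])
hv=cv2.cvtColor(im,cv2.COLOR_RGB2HSV)
for r in range(180,262,5): print(r,''.join('Y' if 20<=h<=34 and s>120 and v>60 else 'k' if v<45 else 'g' if s<60 else '.' for h,s,v in hv[r,240:316:2]))
k=(hv[:,:,2]<50);k[:190]=0;k[262:]=0;k[:,:245]=0;k[:,310:]=0
print('button',cent(k),onz(c,[cent(k)[0]],.123))
E
```

```text
[[ 0.68429729 -0.03245366]
 [ 0.66781116 -0.00879416]
 [ 0.6549589  -0.046629  ]
 [ 0.64357949 -0.04396742]
 [ 0.63400998 -0.02764111]]
(np.float64(0.0288), np.float64(2.1793770971759856)) (np.float64(0.0326), np.float64(-2.6915019226290458)) centre [ 0.66138503 -0.02771158]
stand [[ 0.61530415 -0.01340608]
 [ 0.63971211 -0.06972819]
 [ 0.71097972 -0.04760708]
 [ 0.68658656  0.01649392]] [ 0.66314564 -0.02856186] [np.float64(0.0773), np.float64(0.0614), np.float64(0.0746), np.float64(0.0686)] [np.float64(-2.744), np.float64(-1.162), np.float64(0.301), np.float64(1.934)]
180 gggggggggggggggggggggggggggggggggggggg
185 gggggggggggggggggggggggggggggggggggggg
190 gggggggggggggggg.YYYYYYYY.gggggggggggg
195 gggggggggg..YYYYYYYYYYYYYY.ggggggggggg
200 ggggggg.YYYYYYYYYYYYYYYYYYY.gggggggggg
205 gggggggYYYYYYYYYYYYYYYYYYYYYYggggggggg
210 ggggggYYYYYYYYYYYYYYYYYYYYYYYYgggggggg
215 ggggg.YYYYYYYYYYYYYYYYYYYYYYYY.ggggggg
220 gggggYYYYYYYYYY.kkkkkYYYYYYYYYY.gggggg
225 ggggg.YYYYYY.kkkkkkkkkgkgYYYYYYYgggggg
230 .ggggggYYYY.kkkkkkkkkkkkkkYYYYYY.ggggg
235 ..ggggggYYYgkkkkkkkkkkkkkkYYYYYYYgggg.
240 ...ggggggYYYkkkkkkkkkkkkg.YYYYYYY.....
245 ...ggggggg.YYYkkkkkkkkkYYYYYYY........
250 ...........YYYYYYYYYYYYY..............
255 .............YYYY.....................
260 ......................................
button (array([276.34281437, 233.41467066]), np.int32(668)) [[ 0.66546524 -0.02846493  0.123     ]]
```

```bash

cat > fit.py <<'E'
from h import *
from scipy.optimize import minimize
def fit(c,m,h0,h1,w,z,x0):
    "prism of side w from z+h0 to z+h1 against mask; returns x,y,yaw,iou"
    def f(p):
        R=Ro.from_euler('z',p[2]).as_matrix();s=w/2
        X=np.array([[a,b,h] for a in(-s,s) for b in(-s,s) for h in(h0,h1)])@R.T+[p[0],p[1],z]
        k=cv2.convexHull((proj(c,X)*16).astype(np.int32));t=np.zeros((m.shape),np.uint8)
        cv2.fillConvexPoly(t,k,255,cv2.LINE_AA,4);t=t/255.
        return 1-np.minimum(t,m).sum()/np.maximum(t,m).sum()
    best=min((minimize(f,[x0[0],x0[1],y],method='Nelder-Mead',options=dict(initial_simplex=np.array([[x0[0],x0[1],y],[x0[0]+.006,x0[1],y],[x0[0],x0[1]+.006,y],[x0[0],x0[1],y+.2]]))) for y in(.1,.4,.7,1.0)),key=lambda r:r.fun)
    return best.x,1-best.fun
def gmask(im,box):
    y=hsv(im,(18,110,50),(36,255,255));y=cv2.morphologyEx(y,cv2.MORPH_OPEN,np.ones((3,3)))
    l,t,r,b=box;q=np.zeros_like(y);q[t:b,l:r]=y[t:b,l:r]
    k=max(cv2.findContours(q,cv2.RETR_EXTERNAL,cv2.CHAIN_APPROX_NONE)[0],key=cv2.contourArea)
    return cv2.drawContours(np.zeros_like(y),[cv2.convexHull(k)],-1,1,-1).astype(float)
E
python3 - <<'E'
from fit import *
c=np.load('w12.npy',allow_pickle=True).item();im=cv2.imread('pics/w12.png')[:,:,::-1].copy()
m=gmask(im,(235,175,320,262))
for z in(.050,.055,.060):print(z,m.sum(),fit(c,m,.006,.064,.03,z,[.662,-.028]))
p,_=fit(c,m,.006,.064,.03,.055,[.662,-.028])
for k in(0,np.pi/2):to(p[:2],.072,p[2]+k)
E
```

```text
0.05 2889.0 (array([ 0.66855178, -0.02709842,  0.50631298]), np.float64(0.9550626798071309))
0.055 2889.0 (array([ 0.66659966, -0.02716805,  0.46151326]), np.float64(0.9294554799804725))
0.06 2889.0 (array([ 0.66470781, -0.02724351,  0.42203548]), np.float64(0.9019529590325585))
t 17.67 shift [-12.6   0.7 137.5] turn -0.329 tilt [-0.0015  0.0003] q6 -1.86 F [-0.1  0.6  0.2] op 0.0854
t 17.67 shift [-12.6   0.7 137.5] turn 1.242 tilt [-0.0015  0.0003] q6 -1.86 F [-0.1  0.6  0.2] op 0.0854
```

```bash

python3 -m creep '[[0,-3,0,6,-0.05],[0,-7,0,18,-0.15],[0,-11,-0.5,32,-0.26],[0,-12,-1,39,-0.33],[0,-12,-1,40,-0.33],[0,-12,-1,40,-0.33],[0,-12,-1,40,-0.33]]'
python3 - <<'E'
from fit import *
c,im=snap('wrist','w13.png');np.save('w13.npy',c,allow_pickle=True)
m=gmask(im,(180,120,380,330))
ys,xs=np.nonzero(m);print(xs.min(),xs.max(),ys.min(),ys.max())
for z in(.045,.050,.055):print(z,fit(c,m,.006,.064,.03,z,[.666,-.028]))
hv=cv2.cvtColor(im,cv2.COLOR_RGB2HSV)
for r in range(150,290,6): print(r,''.join('Y' if 18<=h<=36 and s>110 and v>50 else 'k' if v<45 else 'g' if s<60 else '.' for h,s,v in hv[r,210:350:3]))
p,_=fit(c,m,.006,.064,.03,.052,[.666,-.028])
ctrl.get_image('wrist');to(p[:2],.072,p[2])
E
```

```text
t: 18.25
tool_pos: [0.6674, -0.0293, 0.1711]
tool_rot: [-0.718, 3.058, -0.001]
contact_force: [0.6, -0.7, 0.7]
opening: 0.0857
252 308 184 259
0.045 (array([ 0.66994076, -0.02579108,  0.53057584]), np.float64(0.9573505860731929))
0.05 (array([ 0.66810174, -0.02654761,  0.54900972]), np.float64(0.9527951024175921))
0.055 (array([ 0.66631431, -0.0273881 ,  0.54795571]), np.float64(0.92882210213704))
150 ...Y.Y..gggggggggggggggggggggggggggggggg..Y....
156 ........ggggggggggggggggggggggggggggggggg......
162 ........gggggggggggggggggggggggggggggggggg.....
168 ..Y..Y..ggggggggggggggggggggggggggggggggg......
174 .Y...Y..ggggggggggggggggggggggggggggggggg......
180 ........ggggggggggggggggggggggggggggggggg......
186 ..Y.....ggggggggg..YYYYYYYYYYYggggggggggg......
192 .Y......ggggggggYYYYYYYYYYYYYYYggggggggg.......
198 ....Y...ggggggg.YYYYYYYYYYYYYYYggggggggg.......
204 ........gggggggYYYYYYYYYYYYYYYY.gggggggg.......
210 .......ggggggg.YYYYYYYYYYYYYYYYYgggggggg.......
216 .......gggggggYYYYYYYYYYYYYYYYYY.gggggg...Y....
222 .......ggggggggYYYYYkkkkkkkYYYYYYgggggg.....Y..
228 .......ggggggggYYYkkkkkkkkkgkYYYYgggggg.......Y
234 .......ggggggggYYYkkgkgkgkkkkgYYYggggg........Y
240 ..Y....ggggggggYYYkkkgkkkkkkkYYYYggggg.........
246 ...............YYYYkkkkkggkkgYYYYggggg.........
252 ...............YYYYYYkkkkkYYYYYYY..............
258 ................YYYYYYYYYYYY...................
264 .............................Y.................
270 .............................YY.....YY.........
276 Y..............................................
282 .............Y.................................
288 .................Y.............................
t 18.35 shift [-0.7  2.7 99.6] turn -0.083 tilt [ 0.0018 -0.0003] q6 -2.19 F [ 0.5 -0.3 -0.6] op 0.0856
```

```bash

python3 -m creep '[[0,0,0,10,-0.04],[0,-0.5,0.5,32,-0.08],[0,-0.5,0.5,58,-0.08],[0,-0.5,0.5,80,-0.08],[0,-0.5,0.5,92,-0.08],[0,-0.5,0.5,97,-0.08],[0,-0.5,0.5,98,-0.08],[120,-0.5,0.5,98,-0.08],[170,-0.5,0.5,98,-0.08],[255,-0.5,0.5,98,-0.08],[255,-0.5,0.5,98,-0.08],[255,-0.5,0.5,98,-0.08]]' 60
python3 -m creep '[[255,0,0,0,0],[255,0,0,0,0],[255,0,0,-1,0],[255,0,0,-2,0]]'
```

```text
t: 19.35
tool_pos: [0.6686, -0.029, 0.0739]
tool_rot: [-0.841, 3.025, -0.001]
contact_force: [0.6, 0.5, 0.0]
opening: 0.0293
t: 19.68
tool_pos: [0.6673, -0.0289, 0.0738]
tool_rot: [0.841, -3.026, -0.001]
contact_force: [-0.6, -0.4, -1.8]
opening: 0.0297
```

```bash

python3 -m creep '[[255,0,0,-4,0],[255,0,0,-12,0],[255,0,0,-26,0],[255,0,0,-42,0],[255,0,0,-56,0],[255,0,0,-66,0],[255,0,0,-72,0],[255,0,0,-74,0],[255,0,0,-74,0]]'
python3 - <<'E'
from fit import *
c,im=snap('wrist','w14.png')
o=ctrl.get_obs();M=Ro.from_rotvec(o['tool_rot']).as_matrix()
m=gmask(im,(180,180,380,420));ys,xs=np.nonzero(m);print('yellow',xs.min(),xs.max(),ys.min(),ys.max())
for i in range(3):to([.4655,.0351],.113,np.arctan2(M[1,0],M[0,0]));ctrl.get_image('top')
for n in('scene','top'):
    c,im=snap(n,n+'14.png');np.save(n+'14.npy',c,allow_pickle=True)
    print(n,'gauge',[(np.round(b['rect']).tolist(),round(b['conf'],2)) for b in ctrl.boxes_of(n,'gauge')][:4])
E
```

```text
t: 20.43
tool_pos: [0.6679, -0.0289, 0.149]
tool_rot: [-0.841, 3.026, -0.001]
contact_force: [-0.0, -0.9, -1.8]
opening: 0.0292
yellow 231 330 239 402
t 20.48 shift [140.  159.   35.2] turn -0.000 tilt [-0.0006  0.0001] q6 -2.27 F [-0.5  0.8 -1.8] op 0.0294
t 20.53 shift [139.7 158.8  34.7] turn 0.000 tilt [-0.0016  0.0003] q6 -2.27 F [-0.6  0.1 -1.1] op 0.0292
t 20.58 shift [139.6 158.7  34.5] turn -0.000 tilt [-0.0021  0.0003] q6 -2.27 F [-0.2  0.8 -3. ] op 0.0293
scene gauge [([238.0, 193.0, 15.0, 42.0], 0.91), ([207.0, 209.0, 15.0, 34.0], 0.74), ([258.0, 242.0, 27.0, 39.0], 0.64)]
top gauge [([290.0, 144.0, 18.0, 24.0], 0.79)]
```

```bash

python3 -m creep '[[255,3,3,0,0],[255,11,12,0,0],[255,25,28,0,0],[255,42,48,0,0],[255,60,69,0,0],[255,78,89,0,0],[255,96,109,0,0],[255,113,128,0,0],[255,127,144,0,0],[255,136,154,0,0],[255,139.7,158.5,0,0],[255,139.7,158.5,0,0]]'
python3 -m creep '[[255,0,0,0,0],[255,0,0,3,0],[255,0,0,8,0],[255,0,0,13,0],[255,0,0,16,0],[255,0,0,17,0],[255,0,0,17,0]]'
python3 - <<'E'
from fit import *
for i in range(3):to([.4655,.0351],.113,.54);ctrl.get_image('top')
c,im=snap('scene','s15.png')
o=ctrl.get_obs();x=np.array(o['tool_pos']);
for h in(-.0185,.0,-.067,-.043): print('pred px',h,proj(c,[x[0],x[1],x[2]+h]))
print('spot px',proj(c,[.4655,.0351,.055]))
r=(hsv(im,(0,150,90),(7,255,255))|hsv(im,(173,150,90),(180,255,255)));y=hsv(im,(20,120,60),(34,255,255))
for n,m in(('red',r),('yel',y)):
    q=np.zeros_like(m);q[180:290,270:370]=m[180:290,270:370];k,l,s,ce=cv2.connectedComponentsWithStats(q);print(n,[(s[i].tolist(),np.round(ce[i],1)) for i in range(1,k) if s[i,4]>3])
cv2.imwrite('pics/s15c.png',cv2.resize(im[200:280,280:360,::-1],None,fx=6,fy=6))
hv=cv2.cvtColor(im,cv2.COLOR_RGB2HSV)
for rr in range(205,262,1): print(rr,''.join('Y' if 18<=h<=36 and s>150 and v>50 else 'G' if 40<=h<=85 and s>90 else 'R' if (h<8 or h>172) and s>150 and v>80 else 'B' if 100<h<130 and s>120 else 'k' if v<45 else 'g' if s<60 else '.' for h,s,v in hv[rr,285:350]))
E
```

```text
t: 21.83
tool_pos: [0.4654, 0.0351, 0.1483]
tool_rot: [-0.842, 3.026, -0.0]
contact_force: [0.8, 0.5, -2.5]
opening: 0.0296
t: 22.42
tool_pos: [0.466, 0.0347, 0.1305]
tool_rot: [0.841, -3.025, -0.001]
contact_force: [0.1, -0.0, -2.1]
opening: 0.0291
t 22.42 shift [ 0.2  0.6 17.5] turn 0.002 tilt [-0.0015  0.0001] q6 -2.20 F [ 0.1 -0.  -2.1] op 0.0291
t 22.47 shift [ 0.4  0.7 17.9] turn 0.002 tilt [-0.0008  0.0001] q6 -2.20 F [-0.4  0.7 -1.8] op 0.0290
t 22.52 shift [ 0.6  0.8 18.2] turn 0.002 tilt [-0.0002  0.    ] q6 -2.20 F [ 0.2 -0.3 -2.8] op 0.0296
pred px -0.0185 [[319.67262342 204.30455872]]
pred px 0.0 [[320.19808462 198.55017528]]
pred px -0.067 [[318.33926938 218.85532929]]
pred px -0.043 [[318.99121099 211.74983546]]
spot px [[318.42485677 221.53716679]]
red [([317, 220, 5, 3, 13], array([319., 221.]))]
yel [([315, 181, 14, 24, 253], array([321., 193.]))]
205 .............................ggggggggg...ggg.....................
206 ..............................ggggggggggggg......................
207 ...............................ggggggggggg.......................
208 ........
[... 3067 characters left out ...]

252 ..ggggggggggggggggggggggggggggggggggggg..........................
253 ....gggggggggggggggggggggggggggggggggg...........................
254 ......ggggggggggggggggggggggggggggggg............................
255 .......ggggggggggggggggggggggggggggg.............................
256 .........gggggggggggggggggggggggggg..............................
257 ...........ggggggggggggggggggggggg...............................
258 .............ggggggggggggggggggg.................................
259 ...............gggggggggggggggg..................................
260 .................ggggggggggggg...................................
261 ..................ggggggggggg....................................
```

```bash

python3 - <<'E'
from fit import *
c=ctrl.calibration('scene');a=cv2.imread('pics/scene14.png').astype(float);b=cv2.imread('pics/s15.png').astype(float)
# red dot subpixel: redness weight in unobstructed picture
w=np.clip(a[:,:,2]-1.6*a[:,:,1]-20,0,None);W=np.zeros_like(w);W[213:228,308:330]=w[213:228,308:330]
ys,xs=np.mgrid[:420,:560];d=np.array([(W*xs).sum(),(W*ys).sum()])/W.sum();print('dot px',d,'world',onz(c,[d],.055))
# plunger/nose column: difference from background
D=np.abs(a-b).sum(2)
for r0,r1,z in((207,212,.095),(215,219,.07)):
    q=D[r0:r1,308:332].copy();q[q<40]=0;print('rows',r0,r1,'col',(q*np.arange(308,332)).sum()/q.sum(),'pred',proj(c,[.466,.0349,z]))
print('1mm jac',proj(c,[[.465,.035,.055],[.475,.035,.055],[.465,.045,.055]]))
Y=hsv(b[:,:,::-1].astype(np.uint8),(18,110,50),(36,255,255));k,s=cent(Y[:206]*(np.abs(xs[:206]-321)<15)>0);print('grip centroid',k,'expected',proj(c,[.466,.0349,.1445]))
E
```

```text
dot px [319.04883888 221.0878621 ] world [[0.46273808 0.03490794 0.055     ]]
rows 207 212 col 319.8635147190009 pred [[319.33619771 209.75712326]]
rows 215 219 col 316.80479659987856 pred [[318.65106337 217.20547505]]
1mm jac [[318.52022823 221.44493009]
 [316.05716237 222.96573925]
 [321.25148962 223.10841416]]
grip centroid [321.14527027 191.07432432] expected [[320.74307408 194.40224727]]
```

Dot and gauge are aligned in the scene view to within about 1 mm, so I press in steps.

```bash

python3 -m creep '[[255,0,0,2,0],[255,0,0,5,0],[255,0,0,7,0],[255,0,0,8.5,0],[255,0,0,9.5,0],[255,0,0,10.5,0],[255,0,0,11.5,0],[255,0,0,12,0],[255,0,0,12,0],[255,0,0,12,0]]'
python3 - <<'E'
from h import *
f=[];z=[]
for i in range(6):
    o=ctrl.get_obs();f.append(o['contact_force']);z.append(o['tool_pos']);ctrl.get_image('scene')
print(o['t'],np.mean(f,0),np.mean(z,0),np.std(f,0))
E
python3 -m creep '[[255,0,0,0.5,0],[255,0,0,1,0],[255,0,0,1.5,0],[255,0,0,2,0],[255,0,0,2.5,0],[255,0,0,3,0],[255,0,0,3,0],[255,0,0,3,0]]'
python3 - <<'E'
from h import *
f=[];z=[]
for i in range(6):
    o=ctrl.get_obs();f.append(o['contact_force']);z.append(o['tool_pos']);ctrl.get_image('scene')
print(o['t'],np.mean(f,0),np.mean(z,0),np.std(f,0),o['wrist_torque'])
E
```

```text
t: 23.45
tool_pos: [0.4663, 0.0348, 0.1194]
tool_rot: [0.841, -3.027, -0.0]
contact_force: [-1.7, 0.4, -0.3]
opening: 0.0298
23.7 [-1.47928718  0.1009132   0.76187791] [0.46629041 0.03478551 0.11942401] [0.48246064 0.32861949 0.84544325]
t: 24.42
tool_pos: [0.4664, 0.0348, 0.1164]
tool_rot: [-0.841, 3.027, -0.0]
contact_force: [-1.7, 0.7, 3.0]
opening: 0.0292
24.6667 [-1.77590527  0.4768205   2.98850424] [0.46638084 0.03476807 0.11641482] [0.33736929 0.38912242 0.11751591] [ 0.15696266  0.47364793 -0.01041144]
```

```bash

python3 -m creep '[[255,0,0,0.4,0],[255,0,0,0.8,0],[255,0,0,0.8,0],[255,0,0,0.8,0]]'
python3 - <<'E'
from fit import *
f=[];z=[]
for i in range(8):
    o=ctrl.get_obs();f.append(o['contact_force']);z.append(o['tool_pos']);im=np.array(ctrl.get_image('scene'))
M=Ro.from_rotvec(o['tool_rot']).as_matrix()
print(o['t'],np.mean(f,0),np.mean(z,0),M[:2,2],o['opening'])
cv2.imwrite('pics/s16.png',im[:,:,::-1])
c=ctrl.calibration('scene');print('rim px if half way',proj(c,[[.466,.035,.071],[.466,.035,.055]]))
for r in range(207,224): print(r,im[r,316:324].tolist())
for n in('scene','top'):
    if n=='top': ctrl.get_image('top')
    for l in('glue_bottle','dowel_jar','offcut','sheet','hull'): print(n,l,[(np.round(b['rect']).astype(int).tolist(),round(b['conf'],2)) for b in ctrl.boxes_of(n,l)][:2])
E
```

```text
t: 25.05
tool_pos: [0.4664, 0.0348, 0.1156]
tool_rot: [-0.841, 3.027, -0.0]
contact_force: [-1.6, 0.3, 2.7]
opening: 0.0296
25.4 [-1.63643435  0.3409555   3.04226276] [0.46636851 0.03475403 0.11556831] [ 1.37543820e-04 -3.13137066e-05] 0.029599903198230856
rim px if half way [[318.70558676 216.92783575]
 [318.27505936 221.59631825]]
207 [[173, 147, 42], [174, 148, 41], [173, 146, 39], [174, 147, 39], [173, 148, 36], [176, 149, 38], [177, 150, 37], [180, 153, 39]]
208 [[184, 164, 98], [181, 159, 85], [176, 153, 76], [172, 148, 56], [172, 147, 46], [175, 149, 42], [178, 152, 42], [183, 155, 44]]
209 [[204, 195, 168], [197, 188, 155], [190, 179, 142], [179, 165, 118], [176, 159, 104], [185, 165, 102], [190, 168, 99], [191, 168, 89]]
210 [[197, 193, 177], [207, 204, 184], [208, 205, 183], [209, 204, 181], [210, 204, 180], [214, 207, 181], [214, 206, 177], [208, 198, 164]]
211 [[160, 157, 145], [183, 180, 167], [200, 198, 182], [216, 213, 196], [221, 219, 202], [224, 222, 207], [227, 224, 209], [228, 225, 209]]
212 [[132, 126, 114], [146, 144, 133], [168, 167, 154], [189, 186, 172], [201,
[... 1443 characters left out ...]
10, 159, 105], [208, 142, 95], [210, 136, 93], [209, 137, 95], [202, 144, 96], [196, 153, 101], [194, 160, 105]]
scene glue_bottle [([332, 291, 29, 56], 0.67)]
scene dowel_jar [([179, 189, 21, 36], 0.79), ([300, 218, 35, 24], 0.42)]
scene offcut [([285, 288, 29, 26], 0.87)]
scene sheet [([293, 224, 46, 22], 0.64), ([194, 153, 42, 25], 0.57)]
scene hull [([301, 218, 34, 22], 0.95)]
top glue_bottle [([141, 153, 24, 28], 0.81), ([234, 236, 12, 10], 0.73)]
top dowel_jar [([340, 148, 18, 26], 0.68), ([333, 216, 37, 48], 0.62)]
top offcut [([193, 162, 15, 18], 0.64), ([230, 237, 34, 17], 0.28)]
top sheet [([294, 204, 12, 29], 0.87), ([399, 222, 34, 44], 0.61)]
top hull [([229, 230, 34, 25], 0.57)]
```

```bash
python3 -c "
from station import ctrl
print(ctrl.finish_job()); print(ctrl.get_obs()['contact_force'])"
```

```text
the job is handed in; nothing more can be done
None
the job is handed in; nothing more can be done
```

I laid the blue sheet on the jig hull and stacked the loose hull on it, dot up and bow over bow. I then took the yellow gauge from its stand and pressed it upright on the red dot. The job was handed in at about 26 s with the gauge still held pressed.

**What the last checks showed**
- **Stack:** measured after the hull was released and before the gauge was pressed on it. The hull and sheet were each within about 1 mm of the jig board's centre line, about 2 mm apart from each other sideways, and their lengthways centres agreed to under 1 mm. The sheet was set down with about 9 N of contact and the hull with about 6.5 N.
- **Gauge:** the tool was vertical. Before pressing, the gauge stood within about 1 mm of the dot's centre in the scene view.
- **Plunger depth:** the force (about 5 N after allowing for the gauge's weight) gives about 8 mm, and the tool height gives about 7 mm. They disagree by 1 mm, but both put the rim inside the green band (4–12 mm).
- **Bystanders:** the bottle, jar and offcut were found where they were at the start, to within a few pixels.

**What stayed unsure**
- I could not see the rim in the green band. In the scene view the nose's front edge hides that part of the plunger. The length of plunger still showing fits a depth of about 7 mm.
- A steady sideways force of about 1.6 N stayed on the gauge while it was pressed.
- I had used all 12 picture views before the gauge work, so from there I relied on numbers taken from the images.

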